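# Put the spare jar away and clamp the rack's sliding stop

## Task

Put the spare jar away on the rack beside the jar of its own kind: loosen the clamp knob of that bay's sliding stop, slide the stop back to make room and stand the jar upright in the row on the outer side of its twin. Then slide the stop in again until both jars sit snug between divider and stop, and turn its knob tight; leave the other bay clamped as it is and everything else standing where it stands.

Things in the scene. Friction and masses are not known exactly. Their poses are not given: they have to be found in the camera images.
- rack: fixed jar rack: wooden board 450 (y) x 74 mm (x), top 12 mm above the counter, across its middle a divider 10 mm thick (y), 78 mm high. Origin: on the counter under the board's middle; y runs along the row of jars (x = 0), x points to the aluminium rail behind it (16 mm square, along y at x = +50 mm, top at 50 mm). Left bay at +y, right bay at -y
- tall_jar: tall round jar already on the rack: white ceramic with a wooden lid, 54 mm across, 125 mm high, about 0.4 kg; stands next to the divider in one of the two bays. Origin: centre of its underside, z up
- short_jar: short round jar of the same make on the rack: 54 mm across, 85 mm high, next to the divider in the other bay. Origin: centre of its underside, z up
- spare_jar: tall round jar left out on the counter in front of the rack, the same as the tall one: 54 mm across, 125 mm high, 0.3 to 0.55 kg. Origin: centre of its underside, z up
- mill: dark wooden pepper mill standing on the counter, 54 mm across, 155 mm high. Origin: centre of its underside
- ramekin: open white ramekin on the counter, 84 mm across at the rim, 48 mm high. Origin: centre of its underside
- mug: blue mug behind the rack, 80 mm across plus a handle at its +y, 90 mm high. Origin: centre of its underside
- stop_left (a joint): position in m of the aluminium sliding stop in the left bay (rack +y), 0 to 0.090, growing outwards, away from the divider. The clear length of the bay, from the divider's face to the stop's paddle, is 56 mm plus this value. Loose, it slides with 1 to 2 N; clamped, it holds more than 20 N
- stop_left_face (a point): middle of the left stop's paddle, on the face towards the divider, 46 mm above the counter; axes as the rack's. Paddle: 8 mm thick (y), x -31 to +39 mm, top 77 mm above the counter. A block 34 (x) x 44 mm (y), from this face outwards, top 62 mm above the counter, carries it on the rail
- knob_left (a joint): angle in rad of the left stop's clamp knob, 0 to 1.4, upright axis; clockwise seen from above grows and clamps: below 0.6 the stop is free, from 0.7 it bites, above 1.0 it is clamped, 1.4 is the limit. Turns with 0.1 to 0.2 N m, stays where it is left
- knob_left_grip (a point): grip point on the left knob's axis, 94 mm above the counter, at rack x = +50 mm, 22 mm outwards of the paddle's inner face. Black bar 42 mm long, 13 mm thick, 78 to 106 mm above the counter, over a hub 30 mm across. The bar lies along this point's x axis, which turns with the knob: along rack x at 0, turned clockwise by the knob's angle
- stop_right (a joint): position in m of the aluminium sliding stop in the right bay (rack -y), 0 to 0.090, growing outwards, away from the divider. The clear length of the bay, from the divider's face to the stop's paddle, is 56 mm plus this value. Loose, it slides with 1 to 2 N; clamped, it holds more than 20 N
- stop_right_face (a point): middle of the right stop's paddle, on the face towards the divider, 46 mm above the counter; axes as the rack's. Paddle: 8 mm thick (y), x -31 to +39 mm, top 77 mm above the counter. A block 34 (x) x 44 mm (y), from this face outwards, top 62 mm above the counter, carries it on the rail
- knob_right (a joint): angle in rad of the right stop's clamp knob, 0 to 1.4, upright axis; clockwise seen from above grows and clamps: below 0.6 the stop is free, from 0.7 it bites, above 1.0 it is clamped, 1.4 is the limit. Turns with 0.1 to 0.2 N m, stays where it is left
- knob_right_grip (a point): grip point on the right knob's axis, 94 mm above the counter, at rack x = +50 mm, 22 mm outwards of the paddle's inner face. Black bar 42 mm long, 13 mm thick, 78 to 106 mm above the counter, over a hub 30 mm across. The bar lies along this point's x axis, which turns with the knob: along rack x at 0, turned clockwise by the knob's angle
There are look-alikes about, which are no part of the job. Leave any red look-alike of the tall_jar alone.

How it is judged:
On the way, in this order (a step that is already met when the one before it is completed fails the run):
1. the clamp knob of the stop in the tall jar's bay is loosened (knob below 0.6 rad) (((y of tall_jar in the frame of rack above 0 m and value of joint knob_left below 0.6 rad) or (y of tall_jar in the frame of rack below 0 m and value of joint knob_right below 0.6 rad))), for 0.2 s.
2. the spare jar stands upright on the board, in the row on the outer side of the tall jar (centres within 100 mm), with the fingers off it (x of spare_jar in the frame of rack between -0.016 and 0.016 m and z of spare_jar in the frame of rack between 0.008 and 0.016 m and angle between spare_jar's own z axis and vertical below 0.08 rad and horizontal distance between spare_jar and tall_jar below 0.1 m and ((y of tall_jar in the frame of rack above 0 m and y of spare_jar in the frame of rack above 0.06 m) or (y of tall_jar in the frame of rack below 0 m and y of spare_jar in the frame of rack below -0.06 m)) and contact force between the fingers and spare_jar below 0.5 N), for 0.2 s.
At the end, for the whole second after the job is handed in: The spare jar stands upright, at rest, on the board within 16 mm of the row line, outside the tall jar (centres under 61 mm apart, tilt under 0.08 rad); that bay's stop is closed to under 8 mm of total slack (joint below 0.060) and its knob is tight (above 1.0 rad); tall jar upright (x of spare_jar in the frame of rack between -0.016 and 0.016 m and z of spare_jar in the frame of rack between 0.008 and 0.016 m and angle between each of spare_jar, tall_jar's own z axis and vertical below 0.08 rad and horizontal distance between spare_jar and tall_jar below 0.1 m and horizontal distance between spare_jar and tall_jar below 0.061 m and (((y of tall_jar in the frame of rack above 0 m and y of spare_jar in the frame of rack above 0.06 m) and value of joint stop_left below 0.06 m and value of joint knob_left above 1 rad) or ((y of tall_jar in the frame of rack below 0 m and y of spare_jar in the frame of rack below -0.06 m) and value of joint stop_right below 0.06 m and value of joint knob_right above 1 rad)) and linear speed of spare_jar below 0.02 m/s); the robot touches nothing.
It fails at once if the other bay's stop is shifted by more than 6 mm or its knob loosened below 0.9 rad ((y of tall_jar in the frame of rack above 0 m and (distance of stop_right_face from where it was at the start of the episode above 0.006 m or value of joint knob_right below 0.9 rad)) or (y of tall_jar in the frame of rack below 0 m and (distance of stop_left_face from where it was at the start of the episode above 0.006 m or value of joint knob_left below 0.9 rad))).
It fails at once if the mill, the ramekin or the mug is shifted by more than 25 mm or tipped ((distance of mill from where it was at the start of the episode above 0.025 m or angle between mill's own z axis and vertical above 0.25 rad) or (distance of ramekin from where it was at the start of the episode above 0.025 m or angle between ramekin's own z axis and vertical above 0.25 rad) or (distance of mug from where it was at the start of the episode above 0.025 m or angle between mug's own z axis and vertical above 0.25 rad)).
It fails at once if the tall or the short jar already on the rack is shifted by more than 20 mm or tipped ((distance of tall_jar from where it was at the start of the episode above 0.02 m or angle between tall_jar's own z axis and vertical above 0.25 rad) or (distance of short_jar from where it was at the start of the episode above 0.02 m or angle between short_jar's own z axis and vertical above 0.25 rad)).
It fails at once if the spare jar is knocked over (tilted by more than 0.6 rad) (angle between spare_jar's own z axis and vertical above 0.6 rad).
It also fails if it takes over 67 s, if anything falls off the work surface, if the arm or the gripper's body presses on something with over 40 N, if the wrist force passes 120 N, or if a joint passes its speed limit or range.

## Robot

A 6-joint arm with a two-finger parallel gripper is mounted at the origin on the work surface. World frame = base frame: x ahead of the robot, y to its left, z up, the work surface at z = 0. Lengths are in m, angles in rad, forces in N, time in s.
With the tool pointing down it reaches from about 0.35 to 0.775 m from the base axis. Payload 7.3 kg.
Tool frame: the origin (TCP) lies on the front face of the gripper's body, between the roots of the fingers; the fingertips stand ahead of it and the grasp point (between the pads) lies 47 mm ahead of it (finger_overhang is the z of the fingertips in the tool frame, in m); z points along the fingers, y is the line along which they close (so a half turn about z gives the same grasp; the last joint's range is limited). The gripper opens to 92 mm and grips with 3 to 60 N. Pads are 19 mm wide; open, the fingers measure 130 mm over their backs; the gripper's body (75 mm by 190 mm) begins 47 mm behind the grasp point.
Start: joints at [-1.282, 0.342, 1.524, -0, 1.275, -0.146], TCP at [0.221, -0.476, 0.292] pointing down, gripper open.
Joint ranges: [-2.53, 2.53], [-0.77, 2.02], [0.04, 2.7], [-1, 4.14], [0.28, 2.66], [-3.11, 3.11]. Speed limits (rad/s): [2.57, 2.57, 3.14, 3.14, 3.14, 3.14].

## Interface

Orientations are given as [roll, pitch, yaw] about the fixed x, y, z axes, in that order (R = Rz(yaw) Ry(pitch) Rx(roll)).
In Python, from cell import * gives the robot as it stands. The module is installed in compiled form; this text tells all that it offers.
- The arm moves only by the tool arm_command, never from a script. Its argument "series" is a list of rows, each an object of numbers: "x", "y", "z": the shift along the tool's x, y, z in mm; "rx", "ry", "rz": the turn, a rotation vector about the tool's x, y, z in degrees. A call has 1 to 20 rows; each row is the pose to reach, as a shift and turn from the pose commanded when the call began, along the tool's axes at that moment; what a row does not reach only later rows make up. A row lasts 1/10 s, in which the tool goes at most 50 mm and 8.59 degrees, less where a joint would pass 70% of its speed; a pose out of reach is approached as far as the arm can. A call with a gripper value outside its range is refused whole. "hand" is the finger opening in mm, from 0 to 91.8, set as the call begins (left out, the last holds). The fingers move at their own pace and stop on an object; "squeeze" is the grip in N (left out, the last holds). Time passes only in rows, so rows that repeat a pose let the fingers close. It gives the time, the measured TCP pose, the force, the opening and the grip force at its end, in the units of the state.
- observe(): the state, without advancing time (a new reading comes with each control period).
- read_camera(name): name is "scene" or "top" or "wrist"; returns a dict with "pixels" (480x640x3 uint8, blue, green, red), "K" (3x3 intrinsics, pixels), "rvec" (rotation vector, rad) and "tvec" (3), from world to camera coordinates, as OpenCV has them. Camera axes: x right, y down, z forward; pixel columns grow to the right and rows downward; lengths in m; the calibration is good to about 2 mm. A picture is of the moment at which its call begins. There is no depth.
- hand_in(): hands the job in; it is judged then, once.
Trained networks look in a picture, given as the dict that the camera call returned (one of the last four; its "shot" number tells which), for a name from the list of things; names that differ only in an ending like _2 or _b are one class to them, and where a whole thing is asked for, a point or a joint stands for the part that bears it (a point fixed in the world has none). Each returns a list of dicts, best first, with "confidence" (0 to 1); they miss things now and then, are a little off and sometimes report something else, mostly with a low value. They report only what shows in the picture. A call takes as long as a camera call. They do not tell look-alikes from the thing itself.
- boxes_of(picture, query): "point" ([x, y, z] in m, in world coordinates, good to about 4 mm: the middle of the surface that is visible of it).
- trace(picture, query): "pixels" (480x640 bool, what is visible of it).
- mark_of(picture, query): "point" ([x, y, z] in m, in world coordinates, good to about 4 mm: a listed point, or the origin of a listed thing).
The state is a dict: "time": time; "qpos": joint angles; "qvel": joint speeds; "joint_efforts": joint torques, N m; "tool_pos": TCP position; "tool_rot": TCP orientation; "contact_force": force on the tool from outside, world axes, zero at the start; "torque": the same for the moment, N m; "opening": finger opening in m; "grip_force": force on a finger pad.
Only numpy, scipy, OpenCV 4.12 (cv2) and the standard library are available. Lean on these libraries where they do the work, as an engineer would, in place of code of your own. Each camera call takes 0.05 s, during which the arm holds its last target. There are 200 camera calls.

## Working session

There is one attempt and no reset: what is moved stays moved. The work goes in short steps, Python scripts to look and compute and a tool call to move; the robot and the scene stay as the last step left them, time stands still between calls to the robot, and variables do not carry over. Pictures are saved under pics/ and viewed, at most 10 in all, crops included, and the job is handed in when it is done.

Besides the shell and the picture viewer there is one more tool, called after ">>>" by a JSON object that holds its "api" and its "payload", one argument or row to a line. arm_command: Moves the arm, as the interface text tells. Its arguments: {"type":"object","properties":{"series":{"type":"array"},"hand":{"type":"number"},"squeeze":{"type":"number"}},"required":["series"]}

```bash
mkdir -p pics; cat > h.py <<'E'
from cell import *
import numpy as np, cv2
def P(cam,X):
    return cv2.projectPoints(np.array(X,float).reshape(-1,3),np.array(cam['rvec'],float),np.array(cam['tvec'],float),np.array(cam['K'],float),None)[0].reshape(-1,2)
E
python3 - <<'E'
from h import *
s=observe();print(s['time'],s['tool_pos'],s['tool_rot'],s['opening'])
for c in('scene','top'):
    p=read_camera(c);cv2.imwrite(f'pics/{c}0.png',p['pixels'])
    for q in ['rack','tall_jar','short_jar','spare_jar','mill','ramekin','mug','stop_left_face','knob_left_grip','stop_right_face','knob_right_grip']:
        for m in mark_of(p,q)[:4]:
            print(c,q,np.round(m['point'],4),round(m['confidence'],2),P(p,m['point']).round()[0])
E
```

```text
0.0 [ 0.22107859 -0.47585427  0.29155971] [-3.14011298e+00 -2.38137713e-04  4.34810347e-01] 0.09176785204905175
scene tall_jar [ 0.745  -0.15    0.0027] 0.75 [308. 424.]
scene tall_jar [ 0.5737 -0.0626  0.0114] 0.6 [283. 305.]
scene short_jar [0.5723 0.0085 0.0093] 0.75 [321. 285.]
scene spare_jar [ 0.4384 -0.0138  0.0028] 0.63 [259. 248.]
scene mill [ 0.4437  0.1121 -0.0035] 0.76 [322. 224.]
scene mill [ 5.728e-01 -2.450e-02  1.000e-04] 0.34 [304. 299.]
scene ramekin [ 0.4311 -0.1448  0.0007] 0.65 [183. 280.]
scene mug [ 7.22e-01 -1.91e-02 -3.00e-04] 0.66 [376. 361.]
scene mug [0.6267 0.0746 0.0946] 0.48 [385. 241.]
scene stop_left_face [0.5754 0.0566 0.0485] 0.61 [349. 253.]
scene knob_left_grip [0.6281 0.0733 0.0929] 0.98 [385. 243.]
scene knob_left_grip [ 0.5729 -0.0635  0.0121] 0.63 [282. 304.]
scene stop_right_face [ 0.5728 -0.1105  0.0444] 0.87 [253. 302.]
scene stop_right_face [ 0.4285 -0.1446  0.0025] 0.55 [182. 278.]
scene knob_right_grip [ 0.619  -0.1286  0.0908] 0.96 [260. 302.]
scene knob_right_grip [ 0.5755 -0.0269 -0.002 ] 0.5 [304. 301.]
top rack [0.5749 0.0534 0.0457
[... 226 characters left out ...]
[287. 212.]
top spare_jar [ 0.4391 -0.0119  0.0015] 0.57 [338. 332.]
top spare_jar [ 0.5723 -0.0187 -0.0025] 0.18 [342. 254.]
top mill [ 0.4405  0.1094 -0.0022] 0.91 [266. 330.]
top mill [ 0.5725 -0.0585  0.0174] 0.41 [366. 252.]
top ramekin [ 0.4296 -0.1462 -0.0016] 0.87 [417. 338.]
top mug [ 0.7184 -0.0184  0.0009] 0.93 [343. 171.]
top stop_left_face [0.5732 0.0493 0.0465] 0.65 [302. 249.]
top stop_left_face [0.6249 0.0723 0.0914] 0.48 [287. 213.]
top knob_left_grip [0.6274 0.0719 0.0918] 0.65 [288. 211.]
top stop_right_face [ 0.5714 -0.106   0.0463] 0.83 [397. 251.]
top knob_right_grip [ 0.622  -0.131   0.0934] 0.7 [416. 216.]
top knob_right_grip [ 0.5751 -0.0589  0.0131] 0.26 [366. 251.]
```

View pics/scene0.png

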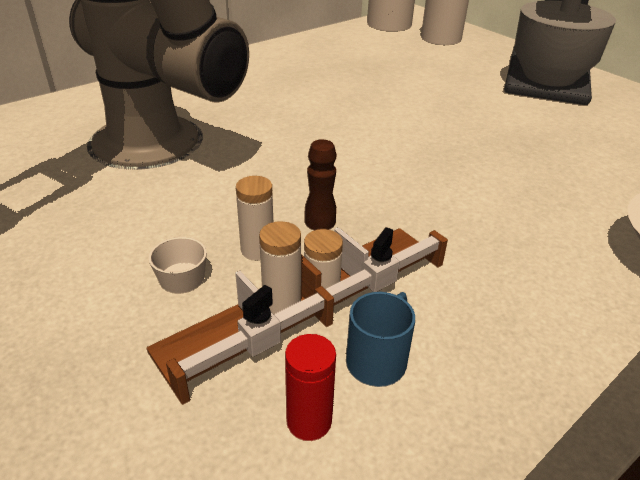

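View pics/top0.png

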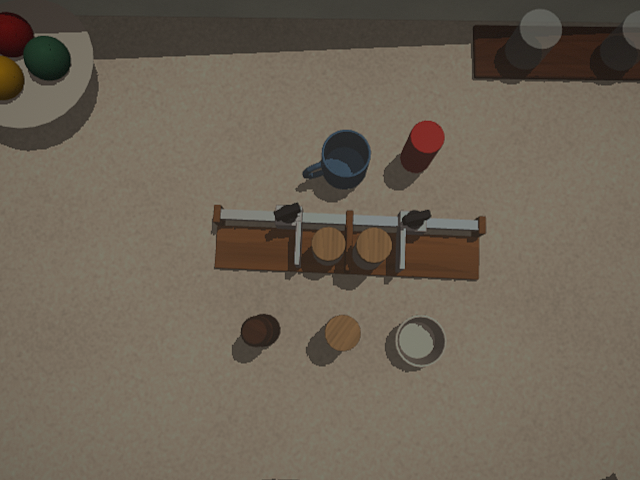

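The scene picture shows three upright wooden-lid or jar-like candidates:
- **Spare jar:** white with a wooden lid, in front of the rack. Scene (255,215), top (343,333).
- **Tall jar:** on the rack in the right bay. Scene (280,260), top (374,245).
- **Red look-alike:** scene (310,385), top (425,140). I'll leave it alone.

The short jar is in the left bay at (323,255) and the mill is at (321,185). So the bay to open is the right one, with its knob at scene (258,303) and top (416,217).

```bash
cat >> h.py <<'E'
from scipy.spatial.transform import Rotation as R
def bp(cam,uv,z):
    K=np.array(cam['K']);Rm=cv2.Rodrigues(np.array(cam['rvec'],float))[0];t=np.array(cam['tvec'],float).ravel()
    C=-Rm.T@t
    d=Rm.T@cv2.undistortPoints(np.array(uv,float).reshape(1,1,2),K,None).ravel().tolist().__add__([1.0]) if 0 else Rm.T@np.linalg.solve(K,[uv[0],uv[1],1.0])
    return C+d*(z-C[2])/d[2]
def go(pos,yaw,G=0.047):
    """tool-axes shift (mm) and rz (deg) bringing the grasp point to pos, tool down at yaw"""
    s=observe();T=R.from_euler('xyz',s['tool_rot'])
    D=R.from_euler('xyz',[np.pi,0,yaw]); tcp=np.array(pos)+[0,0,G]
    print('t',round(s['time'],2),'move',np.round(T.inv().apply(tcp-s['tool_pos'])*1000,1),'rotdeg',np.round(np.degrees((T.inv()*D).as_rotvec()),2))
E
python3 - <<'E'
from h import *
import cell
print(getattr(cell,'finger_overhang',None),observe().get('finger_overhang'))
p=read_camera('top')
for uv in [(215,268),(478,279),(217,227),(480,237)]: print(uv,bp(p,uv,.012).round(4))
for uv in [(403,222),(431,211),(275,220),(300,206)]: print('knob',uv,bp(p,uv,.106).round(4))
print('spare lid',bp(p,(343,333),.125).round(4),'tall lid',bp(p,(374,245),.137).round(4),'short',bp(p,(328,245),.097).round(4))
cv2.imwrite('pics/crop.png',cv2.resize(p['pixels'][190:370,200:500],None,fx=2.6,fy=2.6,interpolation=cv2.INTER_CUBIC))
go([.6205,-.130,.25],1.94)
E
```

```text
0.0655 None
(215, 268) [0.5432 0.198  0.012 ]
(478, 279) [ 0.5303 -0.2483  0.012 ]
(217, 227) [0.6137 0.1972 0.012 ]
(480, 237) [ 0.6023 -0.2534  0.012 ]
knob (403, 222) [ 0.6105 -0.1087  0.106 ]
knob (431, 211) [ 0.6285 -0.1525  0.106 ]
knob (275, 220) [0.611  0.0902 0.106 ]
knob (300, 206) [0.6337 0.0518 0.106 ]
spare lid [ 0.4394 -0.0162  0.125 ] tall lid [ 0.5698 -0.0609  0.137 ] short [0.5741 0.0073 0.097 ]
t 1.25 move [ 508.  -145.7   -4.8] rotdeg [  0.     0.   -86.24]
```

View pics/crop.png

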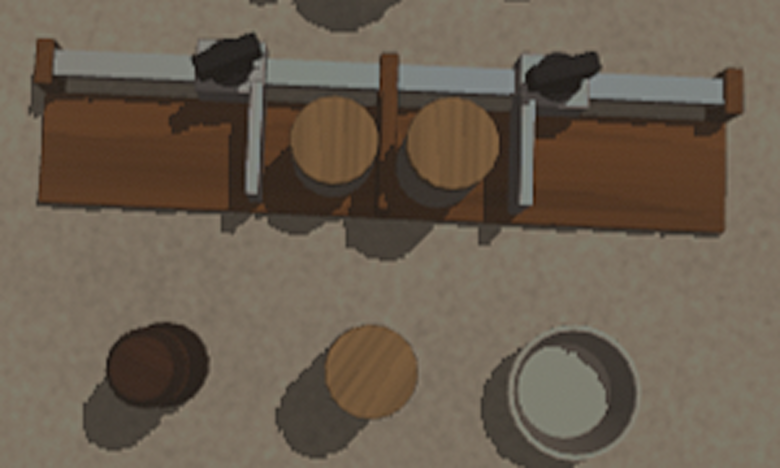

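The crop confirms the choice: the spare jar's wooden lid is at crop (372,371) and the tall jar is next to the divider in the right bay at (453,143). The right knob's bar at (563,75) is about 1.15 rad round, so it is clamped. The rack origin is about (0.572,-0.027) with a yaw of about -0.027. I'll move above the right knob.

>>> {"api": "arm_command", "payload": {
  "series": [
    {"x":508,"y":-146,"z":-5,"rz":-86},
    {"x":508,"y":-146,"z":-5,"rz":-86},
    {"x":508,"y":-146,"z":-5,"rz":-86},
    {"x":508,"y":-146,"z":-5,"rz":-86},
    {"x":508,"y":-146,"z":-5,"rz":-86},
    {"x":508,"y":-146,"z":-5,"rz":-86},
    {"x":508,"y":-146,"z":-5,"rz":-86},
    {"x":508,"y":-146,"z":-5,"rz":-86},
    {"x":508,"y":-146,"z":-5,"rz":-86},
    {"x":508,"y":-146,"z":-5,"rz":-86},
    {"x":508,"y":-146,"z":-5,"rz":-86},
    {"x":508,"y":-146,"z":-5,"rz":-86},
    {"x":508,"y":-146,"z":-5,"rz":-86},
    {"x":508,"y":-146,"z":-5,"rz":-86},
    {"x":508,"y":-146,"z":-5,"rz":-86},
    {"x":508,"y":-146,"z":-5,"rz":-86}
  ],
  "hand": 40
}}

```text
invalid input
```

```bash
python3 - <<'E'
from h import *
p=read_camera('wrist');cv2.imwrite('pics/w1.png',p['pixels'])
for q in ['knob_right_grip','stop_right_face','tall_jar','spare_jar']:
    for m in mark_of(p,q)[:2]: print(q,np.round(m['point'],4),round(m['confidence'],2),P(p,m['point']).round()[0])
ms=trace(p,'knob_right_grip')
if ms:
    m=ms[0]['pixels'].astype(np.uint8);ys,xs=np.nonzero(m);print('mask',len(xs),xs.min(),xs.max(),ys.min(),ys.max(),xs.mean(),ys.mean(),ms[0]['confidence'])
s=observe();print(s['tool_pos'],s['tool_rot'],s['opening'])
E
```

```text
[ 0.22115812 -0.47615215  0.29223696] [3.14151701e+00 1.79087957e-05 4.34816357e-01] 0.09152751762063327
```

View pics/w1.png

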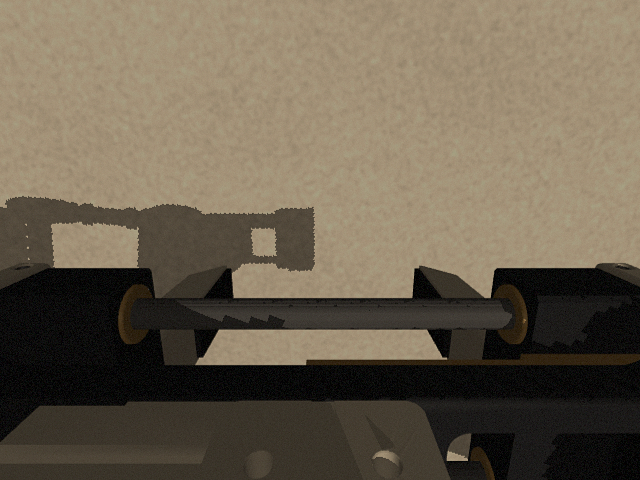

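The arm didn't move: the wrist picture shows bare counter and the open fingers, because the call was refused as invalid. I'll test the format with one small full row.

>>> {"api": "arm_command", "payload": {
  "series": [
    {"x":40,"y":-11,"z":0,"rx":0,"ry":0,"rz":-7}
  ],
  "hand": 40
}}

```text
time: 1.65
tool_pos: [0.2509, -0.4514, 0.292]
tool_rot: [3.141, 0.002, 0.554]
contact_force: [1.3, 0.7, 0.5]
opening: 0.0875
grip_force: 0.0
```

```bash
python3 -c "
from h import *
go([.6205,-.130,.25],1.95)"
```

```text
t 1.65 move [483.4 -79.1  -5.8] rotdeg [-2.0e-02  1.1e-01 -8.0e+01]
```

>>> {"api": "arm_command", "payload": {
  "series": [
    {"x":48,"y":-8,"z":0,"rx":0,"ry":0,"rz":-8},
    {"x":96,"y":-16,"z":0,"rx":0,"ry":0,"rz":-16},
    {"x":144,"y":-24,"z":0,"rx":0,"ry":0,"rz":-24},
    {"x":192,"y":-32,"z":0,"rx":0,"ry":0,"rz":-32},
    {"x":240,"y":-40,"z":0,"rx":0,"ry":0,"rz":-40},
    {"x":288,"y":-48,"z":0,"rx":0,"ry":0,"rz":-48},
    {"x":336,"y":-56,"z":0,"rx":0,"ry":0,"rz":-56},
    {"x":384,"y":-64,"z":0,"rx":0,"ry":0,"rz":-64},
    {"x":432,"y":-72,"z":0,"rx":0,"ry":0,"rz":-72},
    {"x":475,"y":-79,"z":0,"rx":0,"ry":0,"rz":-79},
    {"x":475,"y":-79,"z":0,"rx":0,"ry":0,"rz":-79},
    {"x":475,"y":-79,"z":0,"rx":0,"ry":0,"rz":-79},
    {"x":475,"y":-79,"z":0,"rx":0,"ry":0,"rz":-79}
  ]
}}

```text
time: 2.95
tool_pos: [0.6137, -0.1318, 0.2921]
tool_rot: [-3.141, 0.0, 1.934]
contact_force: [-0.7, 0.0, -0.7]
opening: 0.0399
grip_force: 0.0
```

```bash
cat > look.py <<'E'
from h import *
import sys
p=read_camera('wrist');cv2.imwrite('pics/'+sys.argv[1]+'.png',p['pixels'])
for q in sys.argv[2:]:
    for m in mark_of(p,q)[:2]: print(q,np.round(m['point'],4),round(m['confidence'],2),P(p,m['point']).round()[0])
ms=trace(p,'knob_right_grip')
if ms:
    m=ms[0]['pixels'].astype(np.uint8);c=max(cv2.findContours(m,0,2)[0],key=cv2.contourArea)
    print('mask',cv2.minAreaRect(c),ms[0]['confidence'])
    b=cv2.boxPoints(cv2.minAreaRect(c));b=sorted(b.tolist(),key=lambda v:v[0])
    print('world at .106',[bp(p,v,.106).round(4).tolist() for v in b])
s=observe();print(s['time'],s['tool_pos'],s['tool_rot'],s['opening'])
E
python3 look.py w2 knob_right_grip stop_right_face tall_jar spare_jar
```

```text
knob_right_grip [ 0.6261 -0.133   0.0891] 0.96 [334. 230.]
knob_right_grip [ 4.402e-01 -1.800e-02 -3.000e-04] 0.4 [204.  46.]
stop_right_face [ 0.5697 -0.1077  0.0508] 0.58 [288. 178.]
tall_jar [ 0.5691 -0.0596  0.0149] 0.85 [306. 131.]
tall_jar [ 0.7414 -0.143  -0.0013] 0.84 [417. 252.]
spare_jar [ 0.4406 -0.0144  0.0011] 0.89 [204.  42.]
mask ((327.5517272949219, 225.87933349609375), (31.119625091552734, 49.765140533447266), 23.198591232299805) 0.65
world at .106 [[0.6037, -0.1487, 0.106], [0.6053, -0.1055, 0.106], [0.6308, -0.1503, 0.106], [0.6315, -0.1067, 0.106]]
3.25 [ 0.61388509 -0.13193491  0.29255693] [3.14131161e+00 3.64920430e-04 1.93436985e+00] 0.03979092899842586
```

View pics/w2.png

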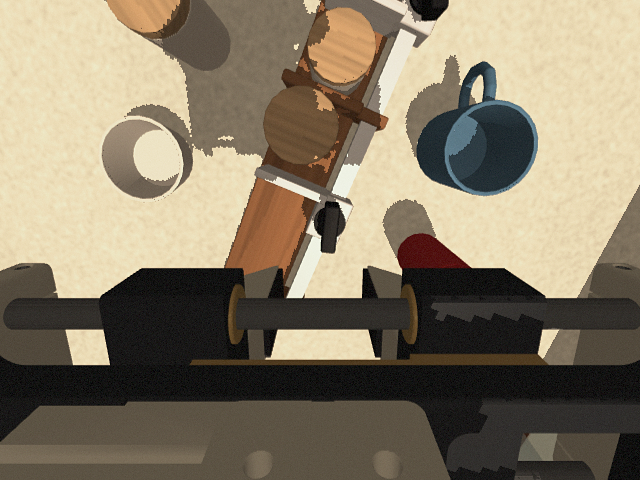

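The wrist view shows the knob bar running nearly vertical from (332,203) to (329,252), already in line with the tool's x axis. I'll average its position from the wrist and earlier views.

```bash
python3 - <<'E'
from h import *
p=read_camera('wrist')
g=p['pixels'].max(2)[195:262,312:350]
m=(g<62)
for r in range(0,67,6):
    xs=np.nonzero(m[r])[0]; print(r+195,(xs.min()+312,xs.max()+312) if len(xs) else None)
for uv in [(333,203),(330,235),(329,250)]: print(uv,bp(p,uv,.106).round(4))
print(P(p,[[.6205,-.130,.106],[.6225,-.131,.106]]))
go([.621,-.131,.098],1.95)
E
```

```text
195 None
201 (np.int64(325), np.int64(333))
207 (np.int64(323), np.int64(338))
213 (np.int64(316), np.int64(341))
219 (np.int64(314), np.int64(343))
225 (np.int64(314), np.int64(343))
231 (np.int64(317), np.int64(340))
237 (np.int64(321), np.int64(335))
243 (np.int64(321), np.int64(334))
249 (np.int64(321), np.int64(334))
255 None
261 None
(333, 203) [ 0.6154 -0.1076  0.106 ]
(330, 235) [ 0.6231 -0.1344  0.106 ]
(329, 250) [ 0.6271 -0.1473  0.106 ]
[[329.0574576  229.3495858 ]
 [330.81188428 231.21176436]]
t 3.3 move [ -1.7   6.8 147.5] rotdeg [ 0.01  0.02 -0.88]
```

>>> {"api": "arm_command", "payload": {
  "series": [
    {"x":0,"y":7,"z":40,"rx":0,"ry":0,"rz":2},
    {"x":0,"y":7,"z":80,"rx":0,"ry":0,"rz":2},
    {"x":0,"y":7,"z":115,"rx":0,"ry":0,"rz":2},
    {"x":0,"y":7,"z":135,"rx":0,"ry":0,"rz":2},
    {"x":0,"y":7,"z":147,"rx":0,"ry":0,"rz":2},
    {"x":0,"y":7,"z":147,"rx":0,"ry":0,"rz":2},
    {"x":0,"y":7,"z":147,"rx":0,"ry":0,"rz":2}
  ]
}}

```text
time: 4.0
tool_pos: [0.6213, -0.129, 0.1463]
tool_rot: [3.14, 0.001, 1.901]
contact_force: [0.0, -0.6, -0.4]
opening: 0.0402
grip_force: 0.0
```

>>> {"api": "arm_command", "payload": {
  "series": [
    {"x":0,"y":0,"z":0,"rx":0,"ry":0,"rz":0},
    {"x":0,"y":0,"z":0,"rx":0,"ry":0,"rz":0},
    {"x":0,"y":0,"z":0,"rx":0,"ry":0,"rz":0},
    {"x":0,"y":0,"z":0,"rx":0,"ry":0,"rz":0},
    {"x":0,"y":0,"z":0,"rx":0,"ry":0,"rz":0},
    {"x":0,"y":0,"z":0,"rx":0,"ry":0,"rz":0},
    {"x":0,"y":0,"z":0,"rx":0,"ry":0,"rz":0},
    {"x":0,"y":0,"z":0,"rx":0,"ry":0,"rz":0}
  ],
  "hand": 5,
  "squeeze": 20
}}

```text
time: 4.8
tool_pos: [0.6198, -0.1296, 0.1459]
tool_rot: [-3.139, 0.001, 1.901]
contact_force: [-5.3, -4.0, 6.0]
opening: 0.0131
grip_force: 20.0
```

```bash
python3 -c "
from h import *
s=observe();print(s)"
```

```text
{'time': 4.8, 'qpos': array([-0.3262894 ,  0.67435235,  1.38679695, -0.0022985 ,  1.08181536,
       -0.65520987]), 'qvel': array([ 5.17644054e-04, -6.89371450e-04,  1.47452250e-03,  2.11025395e-05,
       -1.64401165e-03,  5.51872130e-04]), 'joint_efforts': array([ 2.80676678e+00, -5.39014792e+01, -2.25493151e+01,  1.39676381e+00,
       -1.26765724e+00,  9.92952380e-03]), 'tool_pos': array([ 0.61984594, -0.12963159,  0.14592985]), 'tool_rot': array([-3.13926839e+00,  7.71106486e-04,  1.90079876e+00]), 'contact_force': array([-5.30470453, -3.95236333,  5.9921706 ]), 'torque': array([-0.54610051,  0.83098531,  0.06197015]), 'grip_force': 19.99675065279007, 'opening': 0.013085813216393865}
```

The grip holds the bar: opening is 13.1 mm, matching its thickness. Next I'll turn it anticlockwise by 56°.

>>> {"api": "arm_command", "payload": {
  "series": [
    {"x":0,"y":-2,"z":0,"rx":0,"ry":0,"rz":-7},
    {"x":0,"y":-2,"z":0,"rx":0,"ry":0,"rz":-14},
    {"x":0,"y":-2,"z":0,"rx":0,"ry":0,"rz":-21},
    {"x":0,"y":-2,"z":0,"rx":0,"ry":0,"rz":-28},
    {"x":0,"y":-2,"z":0,"rx":0,"ry":0,"rz":-35},
    {"x":0,"y":-2,"z":0,"rx":0,"ry":0,"rz":-42},
    {"x":0,"y":-2,"z":0,"rx":0,"ry":0,"rz":-49},
    {"x":0,"y":-2,"z":0,"rx":0,"ry":0,"rz":-56},
    {"x":0,"y":-2,"z":0,"rx":0,"ry":0,"rz":-56},
    {"x":0,"y":-2,"z":0,"rx":0,"ry":0,"rz":-56},
    {"x":0,"y":-2,"z":0,"rx":0,"ry":0,"rz":-56}
  ]
}}

```text
time: 5.9
tool_pos: [0.619, -0.1295, 0.1457]
tool_rot: [-3.141, 0.001, 2.876]
contact_force: [-3.1, -1.7, 4.4]
opening: 0.0128
grip_force: 20.0
```

```bash
python3 -c "
from h import *
s=observe();print(s['torque'])
yaw=s['tool_rot'][2];T=R.from_euler('xyz',s['tool_rot'])
print('per 66mm along rack -y:',T.inv().apply([.066*-np.sin(.027),-.066*np.cos(.027),0])*1000, yaw)"
```

```text
[-0.09591519  0.12838016  0.07433927]
per 66mm along rack -y: [-1.55931384e+01 -6.41315292e+01  3.15340697e-02] 2.876077879610795
```

>>> {"api": "arm_command", "payload": {
  "series": [
    {"x":-2,"y":-8,"z":0,"rx":0,"ry":0,"rz":0},
    {"x":-4,"y":-16,"z":0,"rx":0,"ry":0,"rz":0},
    {"x":-6,"y":-24,"z":0,"rx":0,"ry":0,"rz":0},
    {"x":-8,"y":-32,"z":0,"rx":0,"ry":0,"rz":0},
    {"x":-10,"y":-40,"z":0,"rx":0,"ry":0,"rz":0},
    {"x":-12,"y":-48,"z":0,"rx":0,"ry":0,"rz":0},
    {"x":-14,"y":-56,"z":0,"rx":0,"ry":0,"rz":0},
    {"x":-16,"y":-64,"z":0,"rx":0,"ry":0,"rz":0},
    {"x":-16,"y":-64,"z":0,"rx":0,"ry":0,"rz":0},
    {"x":-16,"y":-64,"z":0,"rx":0,"ry":0,"rz":0}
  ]
}}

```text
time: 6.9
tool_pos: [0.6171, -0.196, 0.1456]
tool_rot: [-3.141, -0.001, 2.876]
contact_force: [-4.2, 0.1, 6.3]
opening: 0.0127
grip_force: 20.0
```

>>> {"api": "arm_command", "payload": {
  "series": [
    {"x":0,"y":0,"z":0,"rx":0,"ry":0,"rz":0},
    {"x":0,"y":0,"z":0,"rx":0,"ry":0,"rz":0},
    {"x":0,"y":0,"z":0,"rx":0,"ry":0,"rz":0},
    {"x":0,"y":0,"z":-20,"rx":0,"ry":0,"rz":0},
    {"x":0,"y":0,"z":-60,"rx":0,"ry":0,"rz":0},
    {"x":0,"y":0,"z":-100,"rx":0,"ry":0,"rz":0},
    {"x":0,"y":0,"z":-140,"rx":0,"ry":0,"rz":0},
    {"x":0,"y":0,"z":-150,"rx":0,"ry":0,"rz":0},
    {"x":0,"y":0,"z":-150,"rx":0,"ry":0,"rz":0}
  ],
  "hand": 35
}}

```text
time: 7.8
tool_pos: [0.6183, -0.1953, 0.2971]
tool_rot: [-3.141, 0.004, 2.878]
contact_force: [-0.1, 0.5, 0.1]
opening: 0.035
grip_force: 0.0
```

```bash
python3 - <<'E'
from h import *
for c in ('top','scene'):
    p=read_camera(c)
    for q in ['spare_jar','knob_right_grip','tall_jar','stop_right_face']:
        for m in mark_of(p,q)[:2]: print(c,q,np.round(m['point'],4),round(m['confidence'],2))
cv2.imwrite('pics/s2.png',p['pixels'])
go([.4395,-.0145,.25],np.pi/2-.027)
E
```

```text
top spare_jar [ 0.4364 -0.0147  0.0005] 0.95
top knob_right_grip [ 0.6208 -0.1932  0.0873] 0.81
top knob_right_grip [0.5752 0.0536 0.0456] 0.29
top tall_jar [ 0.746  -0.1434 -0.0035] 0.86
top tall_jar [ 0.5728 -0.0564  0.0128] 0.72
top stop_right_face [ 0.57   -0.1703  0.0483] 0.92
scene spare_jar [ 0.4379 -0.0126 -0.001 ] 0.63
scene spare_jar [ 0.429  -0.1467  0.0032] 0.28
scene knob_right_grip [ 0.616  -0.1945  0.0896] 0.85
scene tall_jar [ 0.746  -0.152   0.0027] 0.67
scene tall_jar [ 0.5734 -0.0663  0.0137] 0.56
scene stop_right_face [ 0.57   -0.1747  0.0428] 0.65
t 8.3 move [219.1 128.1  -2.2] rotdeg [-3.000e-02 -5.000e-02  7.646e+01]
```

View pics/s2.png

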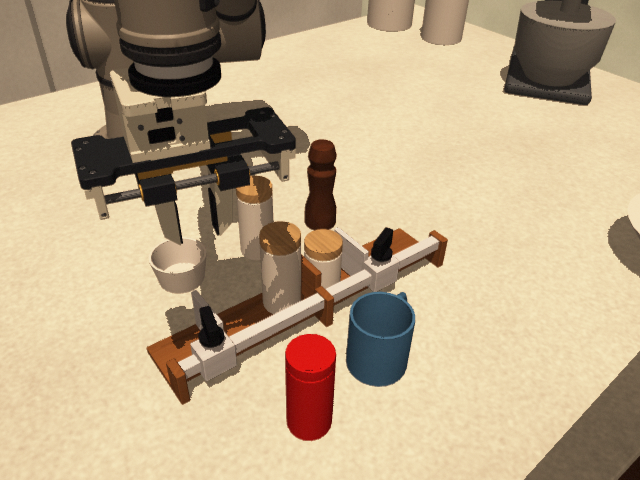

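The scene picture shows the right stop slid out, with its knob now at (208,330). Its face is at y ≈ -0.173. The other objects haven't moved. Next I'll move above the spare jar with the fingers closing along x.

>>> {"api": "arm_command", "payload": {
  "series": [
    {"x":24,"y":14,"z":0,"rx":0,"ry":0,"rz":8},
    {"x":48,"y":28,"z":0,"rx":0,"ry":0,"rz":16},
    {"x":72,"y":42,"z":0,"rx":0,"ry":0,"rz":24},
    {"x":96,"y":56,"z":0,"rx":0,"ry":0,"rz":32},
    {"x":120,"y":70,"z":0,"rx":0,"ry":0,"rz":40},
    {"x":144,"y":84,"z":0,"rx":0,"ry":0,"rz":48},
    {"x":168,"y":98,"z":0,"rx":0,"ry":0,"rz":56},
    {"x":192,"y":112,"z":0,"rx":0,"ry":0,"rz":64},
    {"x":210,"y":123,"z":0,"rx":0,"ry":0,"rz":71},
    {"x":219,"y":128,"z":0,"rx":0,"ry":0,"rz":76.5},
    {"x":219,"y":128,"z":0,"rx":0,"ry":0,"rz":76.5},
    {"x":219,"y":128,"z":0,"rx":0,"ry":0,"rz":76.5}
  ],
  "hand": 90
}}

```text
time: 9.5
tool_pos: [0.4399, -0.0149, 0.2954]
tool_rot: [3.141, 0.0, 1.546]
contact_force: [-0.5, -0.1, -0.5]
opening: 0.0898
grip_force: 0.0
```

```bash
python3 - <<'E'
from h import *
p=read_camera('wrist')
for m in mark_of(p,'spare_jar')[:2]: print(np.round(m['point'],4),round(m['confidence'],2))
for m in boxes_of(p,'spare_jar')[:2]: print('box',np.round(m['point'],4),round(m['confidence'],2))
s=observe();print(s['tool_pos'],s['tool_rot'],s['opening'])
go([.4386,-.0138,.09],np.pi/2-.027)
E
```

```text
[ 0.4374 -0.0158  0.0032] 0.9
box [ 0.4414 -0.0116  0.1288] 0.58
box [0.6196 0.0743 0.0988] 0.4
[ 0.44007039 -0.01520195  0.29512805] [3.14141387e+00 1.97472816e-04 1.54396491e+00] 0.0898183917314463
t 9.65 move [  1.4  -1.5 158.1] rotdeg [0.01 0.01 0.01]
```

>>> {"api": "arm_command", "payload": {
  "series": [
    {"x":1,"y":-1,"z":45,"rx":0,"ry":0,"rz":0},
    {"x":1,"y":-1,"z":90,"rx":0,"ry":0,"rz":0},
    {"x":1,"y":-1,"z":125,"rx":0,"ry":0,"rz":0},
    {"x":1,"y":-1,"z":148,"rx":0,"ry":0,"rz":0},
    {"x":1,"y":-1,"z":158,"rx":0,"ry":0,"rz":0},
    {"x":1,"y":-1,"z":158,"rx":0,"ry":0,"rz":0},
    {"x":1,"y":-1,"z":158,"rx":0,"ry":0,"rz":0}
  ]
}}

```text
time: 10.35
tool_pos: [0.4394, -0.014, 0.1379]
tool_rot: [3.14, 0.0, 1.543]
contact_force: [0.6, 0.5, 0.5]
opening: 0.09
grip_force: 0.0
```

>>> {"api": "arm_command", "payload": {
  "series": [
    {"x":0,"y":0,"z":0,"rx":0,"ry":0,"rz":0},
    {"x":0,"y":0,"z":0,"rx":0,"ry":0,"rz":0},
    {"x":0,"y":0,"z":0,"rx":0,"ry":0,"rz":0},
    {"x":0,"y":0,"z":0,"rx":0,"ry":0,"rz":0},
    {"x":0,"y":0,"z":0,"rx":0,"ry":0,"rz":0},
    {"x":0,"y":0,"z":0,"rx":0,"ry":0,"rz":0},
    {"x":0,"y":0,"z":0,"rx":0,"ry":0,"rz":0},
    {"x":0,"y":0,"z":0,"rx":0,"ry":0,"rz":0}
  ],
  "hand": 45,
  "squeeze": 30
}}

```text
time: 11.15
tool_pos: [0.4388, -0.0137, 0.1374]
tool_rot: [3.141, 0.0, 1.543]
contact_force: [0.1, 0.8, 3.2]
opening: 0.0536
grip_force: 30.0
```

The opening is 53.6 mm against the 54 mm jar. Lifting.

>>> {"api": "arm_command", "payload": {
  "series": [
    {"x":0,"y":0,"z":-10,"rx":0,"ry":0,"rz":0},
    {"x":0,"y":0,"z":-30,"rx":0,"ry":0,"rz":0},
    {"x":0,"y":0,"z":-60,"rx":0,"ry":0,"rz":0},
    {"x":0,"y":0,"z":-90,"rx":0,"ry":0,"rz":0},
    {"x":0,"y":0,"z":-120,"rx":0,"ry":0,"rz":0},
    {"x":0,"y":0,"z":-150,"rx":0,"ry":0,"rz":0},
    {"x":0,"y":0,"z":-165,"rx":0,"ry":0,"rz":0},
    {"x":0,"y":0,"z":-165,"rx":0,"ry":0,"rz":0},
    {"x":0,"y":0,"z":-165,"rx":0,"ry":0,"rz":0}
  ]
}}

```text
time: 12.05
tool_pos: [0.438, -0.0135, 0.3016]
tool_rot: [-3.14, -0.0, 1.543]
contact_force: [-0.5, 0.0, -3.7]
opening: 0.0535
grip_force: 30.0
```

```bash
python3 - <<'E'
from h import *
s=observe();print(s['contact_force'],s['torque'],s['opening'])
p=read_camera('top')
for m in mark_of(p,'spare_jar')[:2]: print(np.round(m['point'],4),round(m['confidence'],2))
for q in ['tall_jar','short_jar']:
  for m in mark_of(p,q)[:2]: print(q,np.round(m['point'],4),round(m['confidence'],2))
go([.570,-.124,.25],np.pi/2-.027)
E
```

```text
[-4.79760046e-01  2.48612663e-03 -3.70368290e+00] [-0.03474991 -0.08900411 -0.02192428] 0.05351536869367509
[0.5736 0.0067 0.012 ] 0.23
tall_jar [ 0.7453 -0.1465 -0.0032] 0.87
tall_jar [ 0.5723 -0.0578  0.014 ] 0.62
short_jar [0.5758 0.0531 0.0435] 0.73
short_jar [0.5734 0.0069 0.0115] 0.68
t 12.25 move [-106.7  134.9    3.6] rotdeg [-0.15 -0.02 -0.04]
```

>>> {"api": "arm_command", "payload": {
  "series": [
    {"x":-30,"y":15,"z":0,"rx":0,"ry":0,"rz":0},
    {"x":-60,"y":40,"z":0,"rx":0,"ry":0,"rz":0},
    {"x":-85,"y":70,"z":0,"rx":0,"ry":0,"rz":0},
    {"x":-100,"y":100,"z":0,"rx":0,"ry":0,"rz":0},
    {"x":-107,"y":122,"z":0,"rx":0,"ry":0,"rz":0},
    {"x":-107,"y":134,"z":0,"rx":0,"ry":0,"rz":0},
    {"x":-107,"y":135,"z":0,"rx":0,"ry":0,"rz":0},
    {"x":-107,"y":135,"z":0,"rx":0,"ry":0,"rz":0},
    {"x":-107,"y":135,"z":0,"rx":0,"ry":0,"rz":0}
  ]
}}

```text
time: 13.15
tool_pos: [0.5698, -0.1241, 0.3019]
tool_rot: [-3.14, -0.0, 1.543]
contact_force: [-0.2, 0.1, -2.6]
opening: 0.0538
grip_force: 30.0
```

```bash
python3 - <<'E'
from h import *
go([.570,-.124,.1034],np.pi/2-.027)
p=read_camera('scene');cv2.imwrite('pics/s3.png',p['pixels'])
for q in ['spare_jar','tall_jar','stop_right_face']:
  for m in mark_of(p,q)[:3]: print(q,np.round(m['point'],4),round(m['confidence'],2))
E
```

```text
t 13.15 move [  0.    0.3 151.5] rotdeg [-0.07 -0.01 -0.03]
spare_jar [ 0.5703 -0.1267  0.1668] 0.9
spare_jar [ 0.4432  0.1098 -0.0026] 0.74
tall_jar [ 0.7448 -0.1496 -0.0012] 0.64
tall_jar [ 0.5727 -0.0616  0.0124] 0.6
tall_jar [0.6284 0.0701 0.0945] 0.5
stop_right_face [ 0.4263 -0.1489  0.0044] 0.67
stop_right_face [ 0.569  -0.1768  0.0404] 0.61
```

View pics/s3.png

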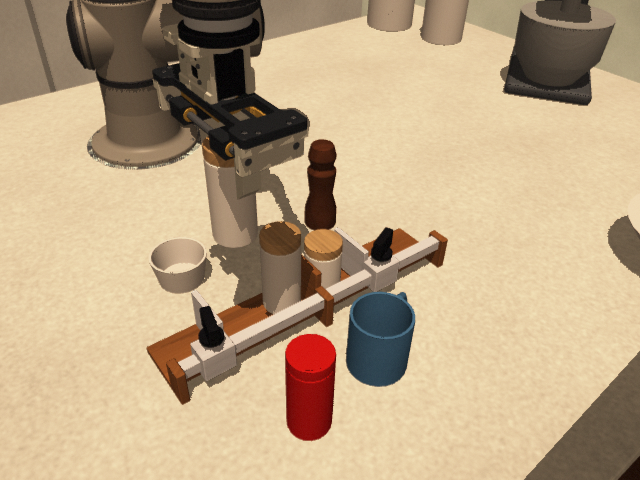

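The scene picture shows the jar hanging upright over the free slot (bottom near (233,240)), between the tall jar and the moved stop. Lowering it.

>>> {"api": "arm_command", "payload": {
  "series": [
    {"x":0,"y":0,"z":25,"rx":0,"ry":0,"rz":0},
    {"x":0,"y":0,"z":50,"rx":0,"ry":0,"rz":0},
    {"x":0,"y":0,"z":75,"rx":0,"ry":0,"rz":0},
    {"x":0,"y":0,"z":95,"rx":0,"ry":0,"rz":0},
    {"x":0,"y":0,"z":115,"rx":0,"ry":0,"rz":0},
    {"x":0,"y":0,"z":130,"rx":0,"ry":0,"rz":0},
    {"x":0,"y":0,"z":140,"rx":0,"ry":0,"rz":0},
    {"x":0,"y":0,"z":147,"rx":0,"ry":0,"rz":0},
    {"x":0,"y":0,"z":150,"rx":0,"ry":0,"rz":0},
    {"x":0,"y":0,"z":150,"rx":0,"ry":0,"rz":0},
    {"x":0,"y":0,"z":150,"rx":0,"ry":0,"rz":0}
  ]
}}

```text
time: 14.45
tool_pos: [0.5709, -0.1245, 0.1529]
tool_rot: [3.14, 0.0, 1.543]
contact_force: [0.7, 0.0, -4.0]
opening: 0.0539
grip_force: 30.0
```

>>> {"api": "arm_command", "payload": {
  "series": [
    {"x":0,"y":0,"z":1,"rx":0,"ry":0,"rz":0},
    {"x":0,"y":0,"z":2,"rx":0,"ry":0,"rz":0},
    {"x":0,"y":0,"z":2,"rx":0,"ry":0,"rz":0},
    {"x":0,"y":0,"z":2,"rx":0,"ry":0,"rz":0}
  ]
}}

```text
time: 14.85
tool_pos: [0.5706, -0.1244, 0.1503]
tool_rot: [3.141, 0.0, 1.543]
contact_force: [-0.3, -0.2, -2.9]
opening: 0.0533
grip_force: 30.0
```

>>> {"api": "arm_command", "payload": {
  "series": [
    {"x":0,"y":0,"z":1,"rx":0,"ry":0,"rz":0},
    {"x":0,"y":0,"z":1,"rx":0,"ry":0,"rz":0},
    {"x":0,"y":0,"z":1,"rx":0,"ry":0,"rz":0}
  ]
}}

```text
time: 15.15
tool_pos: [0.5707, -0.1244, 0.1494]
tool_rot: [3.141, 0.0, 1.543]
contact_force: [-0.0, -0.9, -1.3]
opening: 0.0537
grip_force: 30.0
```

>>> {"api": "arm_command", "payload": {
  "series": [
    {"x":0,"y":0,"z":0,"rx":0,"ry":0,"rz":0},
    {"x":0,"y":0,"z":0,"rx":0,"ry":0,"rz":0},
    {"x":0,"y":0,"z":0,"rx":0,"ry":0,"rz":0},
    {"x":0,"y":0,"z":0,"rx":0,"ry":0,"rz":0},
    {"x":0,"y":0,"z":0,"rx":0,"ry":0,"rz":0},
    {"x":0,"y":0,"z":0,"rx":0,"ry":0,"rz":0},
    {"x":0,"y":0,"z":-20,"rx":0,"ry":0,"rz":0},
    {"x":0,"y":0,"z":-60,"rx":0,"ry":0,"rz":0},
    {"x":0,"y":0,"z":-100,"rx":0,"ry":0,"rz":0},
    {"x":0,"y":0,"z":-140,"rx":0,"ry":0,"rz":0},
    {"x":0,"y":0,"z":-150,"rx":0,"ry":0,"rz":0},
    {"x":0,"y":0,"z":-150,"rx":0,"ry":0,"rz":0}
  ],
  "hand": 80
}}

```text
time: 16.35
tool_pos: [0.5711, -0.1245, 0.301]
tool_rot: [3.138, 0.001, 1.543]
contact_force: [-0.1, -0.3, -1.5]
opening: 0.0801
grip_force: 0.0
```

```bash
python3 - <<'E'
from h import *
for c in ('top','scene'):
    p=read_camera(c)
    for q in ['spare_jar','knob_right_grip','tall_jar']:
        for m in mark_of(p,q)[:3]: print(c,q,np.round(m['point'],4),round(m['confidence'],2))
cv2.imwrite('pics/s4.png',p['pixels'])
go([.6185,-.1953,.16],2.878)
E
```

```text
top spare_jar [ 0.5678 -0.1208  0.0116] 0.42
top tall_jar [ 0.5731 -0.0579  0.013 ] 0.97
top tall_jar [ 0.7421 -0.1453 -0.0023] 0.56
scene spare_jar [ 0.5724 -0.1256  0.0142] 0.87
scene tall_jar [ 0.7455 -0.1505  0.002 ] 0.93
scene tall_jar [ 0.572  -0.0611  0.0118] 0.92
t 16.75 move [-69.7  50.2  91. ] rotdeg [-7.000e-02 -9.000e-02 -7.649e+01]
```

View pics/s4.png

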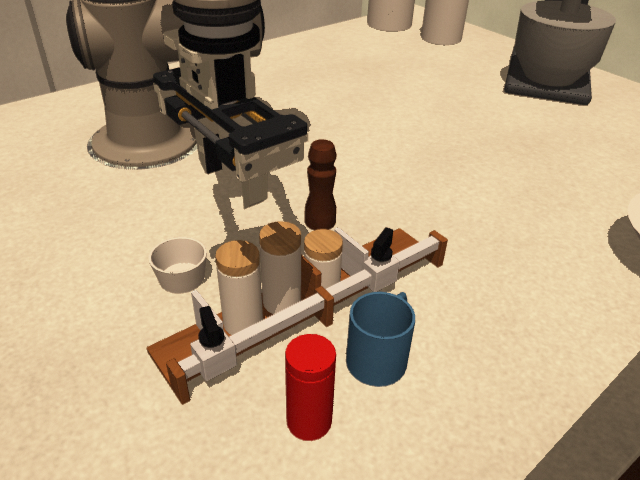

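The spare jar stands upright in the row at (238,285), outside the tall jar. Now back to the knob.

>>> {"api": "arm_command", "payload": {
  "series": [
    {"x":-7,"y":5,"z":0,"rx":0,"ry":0,"rz":-8},
    {"x":-14,"y":10,"z":0,"rx":0,"ry":0,"rz":-16},
    {"x":-21,"y":15,"z":0,"rx":0,"ry":0,"rz":-24},
    {"x":-28,"y":20,"z":0,"rx":0,"ry":0,"rz":-32},
    {"x":-35,"y":25,"z":0,"rx":0,"ry":0,"rz":-40},
    {"x":-42,"y":30,"z":0,"rx":0,"ry":0,"rz":-48},
    {"x":-49,"y":35,"z":0,"rx":0,"ry":0,"rz":-56},
    {"x":-56,"y":40,"z":0,"rx":0,"ry":0,"rz":-64},
    {"x":-63,"y":46,"z":0,"rx":0,"ry":0,"rz":-72},
    {"x":-70,"y":49,"z":0,"rx":0,"ry":0,"rz":-76.5},
    {"x":-70,"y":49,"z":0,"rx":0,"ry":0,"rz":-76.5},
    {"x":-70,"y":49,"z":0,"rx":0,"ry":0,"rz":-76.5}
  ],
  "hand": 35
}}

```text
time: 17.95
tool_pos: [0.6175, -0.1956, 0.2987]
tool_rot: [3.141, -0.001, 2.876]
contact_force: [0.1, -0.1, -1.0]
opening: 0.0351
grip_force: 0.0
```

```bash
python3 - <<'E'
from h import *
go([.618,-.1957,.098],2.878)
p=read_camera('wrist')
for m in mark_of(p,'knob_right_grip')[:2]: print(np.round(m['point'],4),round(m['confidence'],2))
E
```

```text
t 17.95 move [ -0.7  -0.  153.7] rotdeg [ 0.02 -0.05 -0.13]
[ 0.6189 -0.1959  0.0904] 0.61
```

>>> {"api": "arm_command", "payload": {
  "series": [
    {"x":0,"y":0,"z":45,"rx":0,"ry":0,"rz":0},
    {"x":0,"y":0,"z":90,"rx":0,"ry":0,"rz":0},
    {"x":0,"y":0,"z":125,"rx":0,"ry":0,"rz":0},
    {"x":0,"y":0,"z":143,"rx":0,"ry":0,"rz":0},
    {"x":0,"y":0,"z":153,"rx":0,"ry":0,"rz":0},
    {"x":0,"y":0,"z":153,"rx":0,"ry":0,"rz":0},
    {"x":0,"y":0,"z":153,"rx":0,"ry":0,"rz":0}
  ]
}}

```text
time: 18.75
tool_pos: [0.6182, -0.1958, 0.1475]
tool_rot: [-3.141, 0.002, 2.878]
contact_force: [0.7, -0.9, 0.7]
opening: 0.0352
grip_force: 0.0
```

>>> {"api": "arm_command", "payload": {
  "series": [
    {"x":0,"y":0,"z":0,"rx":0,"ry":0,"rz":0},
    {"x":0,"y":0,"z":0,"rx":0,"ry":0,"rz":0},
    {"x":0,"y":0,"z":0,"rx":0,"ry":0,"rz":0},
    {"x":0,"y":0,"z":0,"rx":0,"ry":0,"rz":0},
    {"x":0,"y":0,"z":0,"rx":0,"ry":0,"rz":0},
    {"x":0,"y":0,"z":0,"rx":0,"ry":0,"rz":0}
  ],
  "hand": 5,
  "squeeze": 20
}}

```text
time: 19.35
tool_pos: [0.6178, -0.1958, 0.1469]
tool_rot: [-3.141, 0.001, 2.878]
contact_force: [-0.8, -0.7, 5.2]
opening: 0.013
grip_force: 20.0
```

Gripped again. I'll slide the stop in slowly, watching the force.

>>> {"api": "arm_command", "payload": {
  "series": [
    {"x":1,"y":4,"z":0,"rx":0,"ry":0,"rz":0},
    {"x":2,"y":8,"z":0,"rx":0,"ry":0,"rz":0},
    {"x":3,"y":12,"z":0,"rx":0,"ry":0,"rz":0},
    {"x":4,"y":15,"z":0,"rx":0,"ry":0,"rz":0},
    {"x":4,"y":18,"z":0,"rx":0,"ry":0,"rz":0},
    {"x":5,"y":20,"z":0,"rx":0,"ry":0,"rz":0},
    {"x":5,"y":22,"z":0,"rx":0,"ry":0,"rz":0},
    {"x":6,"y":24,"z":0,"rx":0,"ry":0,"rz":0},
    {"x":6,"y":26,"z":0,"rx":0,"ry":0,"rz":0},
    {"x":6,"y":26,"z":0,"rx":0,"ry":0,"rz":0},
    {"x":6,"y":26,"z":0,"rx":0,"ry":0,"rz":0}
  ]
}}

```text
time: 20.45
tool_pos: [0.6187, -0.1695, 0.1469]
tool_rot: [-3.141, 0.001, 2.878]
contact_force: [-2.0, -2.2, 6.6]
opening: 0.0128
grip_force: 20.0
```

>>> {"api": "arm_command", "payload": {
  "series": [
    {"x":0,"y":1,"z":0,"rx":0,"ry":0,"rz":0},
    {"x":0,"y":2,"z":0,"rx":0,"ry":0,"rz":0},
    {"x":1,"y":3,"z":0,"rx":0,"ry":0,"rz":0},
    {"x":1,"y":3,"z":0,"rx":0,"ry":0,"rz":0},
    {"x":1,"y":3,"z":0,"rx":0,"ry":0,"rz":0}
  ]
}}

```text
time: 20.95
tool_pos: [0.6187, -0.1665, 0.1469]
tool_rot: [-3.14, 0.002, 2.878]
contact_force: [-0.8, -2.7, 6.5]
opening: 0.0129
grip_force: 20.0
```

>>> {"api": "arm_command", "payload": {
  "series": [
    {"x":0,"y":1,"z":0,"rx":0,"ry":0,"rz":0},
    {"x":1,"y":2,"z":0,"rx":0,"ry":0,"rz":0},
    {"x":1,"y":3,"z":0,"rx":0,"ry":0,"rz":0},
    {"x":1,"y":3,"z":0,"rx":0,"ry":0,"rz":0},
    {"x":1,"y":3,"z":0,"rx":0,"ry":0,"rz":0}
  ]
}}

```text
time: 21.45
tool_pos: [0.6187, -0.1636, 0.1469]
tool_rot: [-3.14, 0.002, 2.878]
contact_force: [-0.4, -4.6, 5.7]
opening: 0.0128
grip_force: 20.0
```

>>> {"api": "arm_command", "payload": {
  "series": [
    {"x":0,"y":1,"z":0,"rx":0,"ry":0,"rz":0},
    {"x":1,"y":2,"z":0,"rx":0,"ry":0,"rz":0},
    {"x":1,"y":2,"z":0,"rx":0,"ry":0,"rz":0},
    {"x":1,"y":2,"z":0,"rx":0,"ry":0,"rz":0}
  ]
}}

```text
time: 21.85
tool_pos: [0.6187, -0.1617, 0.1469]
tool_rot: [-3.14, 0.004, 2.878]
contact_force: [1.4, -6.0, 3.8]
opening: 0.0127
grip_force: 20.0
```

>>> {"api": "arm_command", "payload": {
  "series": [
    {"x":0,"y":1,"z":0,"rx":0,"ry":0,"rz":0},
    {"x":0,"y":1.5,"z":0,"rx":0,"ry":0,"rz":0},
    {"x":0,"y":1.5,"z":0,"rx":0,"ry":0,"rz":0},
    {"x":0,"y":1.5,"z":0,"rx":0,"ry":0,"rz":0}
  ]
}}

```text
time: 22.25
tool_pos: [0.6188, -0.1614, 0.147]
tool_rot: [-3.138, 0.003, 2.878]
contact_force: [0.3, -8.9, 4.4]
opening: 0.0129
grip_force: 20.0
```

```bash
python3 - <<'E'
from h import *
for c in ('scene','top'):
    p=read_camera(c)
    for q in ['spare_jar','tall_jar','short_jar','stop_right_face']:
        for m in mark_of(p,q)[:3]: print(c,q,np.round(m['point'],4),round(m['confidence'],2))
    if c=='scene': cv2.imwrite('pics/s5.png',cv2.resize(p['pixels'][180:400,130:430],None,fx=2.6,fy=2.6))
E
```

```text
scene spare_jar [ 0.5731 -0.1114  0.012 ] 0.95
scene spare_jar [0.5742 0.0558 0.0501] 0.71
scene spare_jar [0.5715 0.009  0.0121] 0.63
scene tall_jar [ 0.7447 -0.1509  0.0038] 0.85
scene tall_jar [ 0.5727 -0.0574  0.0113] 0.72
scene short_jar [0.5723 0.006  0.0127] 0.86
top spare_jar [ 0.5695 -0.1085  0.0105] 0.67
top tall_jar [ 0.7432 -0.1421 -0.0009] 0.97
top tall_jar [ 0.5711 -0.0538  0.0152] 0.87
top tall_jar [0.4404 0.1117 0.    ] 0.2
top short_jar [0.5735 0.0073 0.0123] 0.62
top short_jar [0.6281 0.0691 0.0928] 0.58
```

View pics/s5.png

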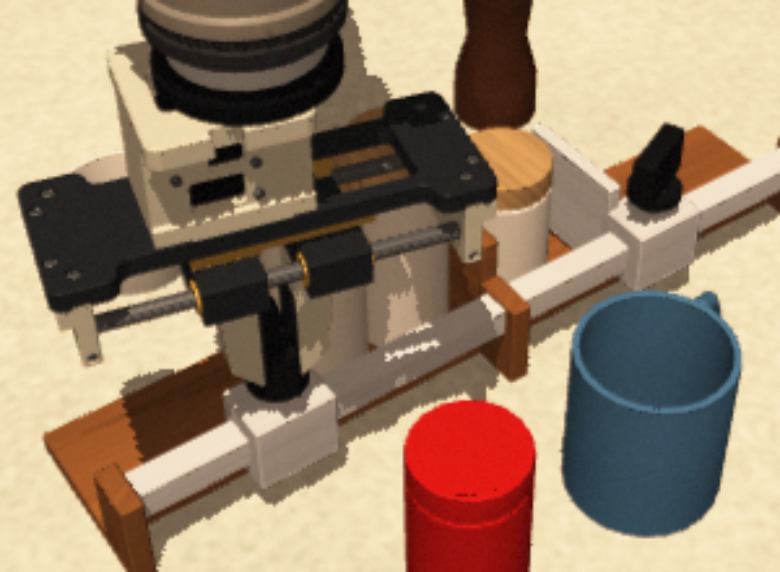

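The picture shows both jars held between the divider and the stop. The last 1.5 mm of push moved it only 0.3 mm at 9 N, so it is snug. Now tightening clockwise.

>>> {"api": "arm_command", "payload": {
  "series": [
    {"x":0,"y":0,"z":0,"rx":0,"ry":0,"rz":7},
    {"x":0,"y":0,"z":0,"rx":0,"ry":0,"rz":14},
    {"x":0,"y":0,"z":0,"rx":0,"ry":0,"rz":21},
    {"x":0,"y":0,"z":0,"rx":0,"ry":0,"rz":28},
    {"x":0,"y":0,"z":0,"rx":0,"ry":0,"rz":35},
    {"x":0,"y":0,"z":0,"rx":0,"ry":0,"rz":42},
    {"x":0,"y":0,"z":0,"rx":0,"ry":0,"rz":49},
    {"x":0,"y":0,"z":0,"rx":0,"ry":0,"rz":55},
    {"x":0,"y":0,"z":0,"rx":0,"ry":0,"rz":60},
    {"x":0,"y":0,"z":0,"rx":0,"ry":0,"rz":60},
    {"x":0,"y":0,"z":0,"rx":0,"ry":0,"rz":60},
    {"x":0,"y":0,"z":0,"rx":0,"ry":0,"rz":60}
  ]
}}

```text
time: 23.95
tool_pos: [0.6188, -0.1613, 0.1472]
tool_rot: [3.14, 0.005, 1.831]
contact_force: [-0.2, -9.0, 5.5]
opening: 0.0131
grip_force: 20.0
```

```bash
python3 -c "
from h import *
s=observe();print(s['torque'],s['contact_force'],s['tool_rot'])"
```

```text
[-1.67761745 -0.14577253  0.00308189] [-0.19273522 -9.01552873  5.54632611] [3.14025116 0.00468226 1.83075397]
```

>>> {"api": "arm_command", "payload": {
  "series": [
    {"x":0,"y":0,"z":0,"rx":0,"ry":0,"rz":0},
    {"x":0,"y":0,"z":0,"rx":0,"ry":0,"rz":0},
    {"x":0,"y":0,"z":0,"rx":0,"ry":0,"rz":0},
    {"x":0,"y":0,"z":0,"rx":0,"ry":0,"rz":0},
    {"x":0,"y":0,"z":-20,"rx":0,"ry":0,"rz":0},
    {"x":0,"y":0,"z":-60,"rx":0,"ry":0,"rz":0},
    {"x":0,"y":0,"z":-100,"rx":0,"ry":0,"rz":0},
    {"x":0,"y":0,"z":-140,"rx":0,"ry":0,"rz":0},
    {"x":0,"y":0,"z":-160,"rx":0,"ry":0,"rz":0},
    {"x":0,"y":0,"z":-160,"rx":0,"ry":0,"rz":0},
    {"x":0,"y":0,"z":-160,"rx":0,"ry":0,"rz":0}
  ],
  "hand": 30
}}

```text
time: 25.05
tool_pos: [0.6179, -0.1588, 0.3055]
tool_rot: [-3.141, -0.001, 1.831]
contact_force: [0.8, 0.4, -0.5]
opening: 0.0301
grip_force: 0.0
```

```bash
python3 - <<'E'
from h import *
for c in ('scene','top'):
    p=read_camera(c)
    for q in ['spare_jar','tall_jar','stop_right_face','knob_right_grip']:
        for m in mark_of(p,q)[:2]: print(c,q,np.round(m['point'],4),round(m['confidence'],2))
    if c=='scene': cv2.imwrite('pics/s6.png',cv2.resize(p['pixels'][180:400,130:430],None,fx=2.6,fy=2.6))
E
```

```text
scene spare_jar [ 0.5703 -0.1106  0.0114] 0.63
scene tall_jar [ 0.745  -0.1506  0.0033] 0.96
scene tall_jar [ 0.5729 -0.0618  0.015 ] 0.84
scene stop_right_face [ 0.5703 -0.1425  0.0445] 0.63
scene knob_right_grip [ 0.6181 -0.1611  0.0907] 0.62
top spare_jar [ 0.5713 -0.1113  0.0133] 0.97
top spare_jar [0.6274 0.0686 0.0906] 0.29
top tall_jar [ 0.741  -0.1451 -0.0047] 0.83
top tall_jar [ 0.5769 -0.0526  0.0127] 0.76
```

View pics/s6.png

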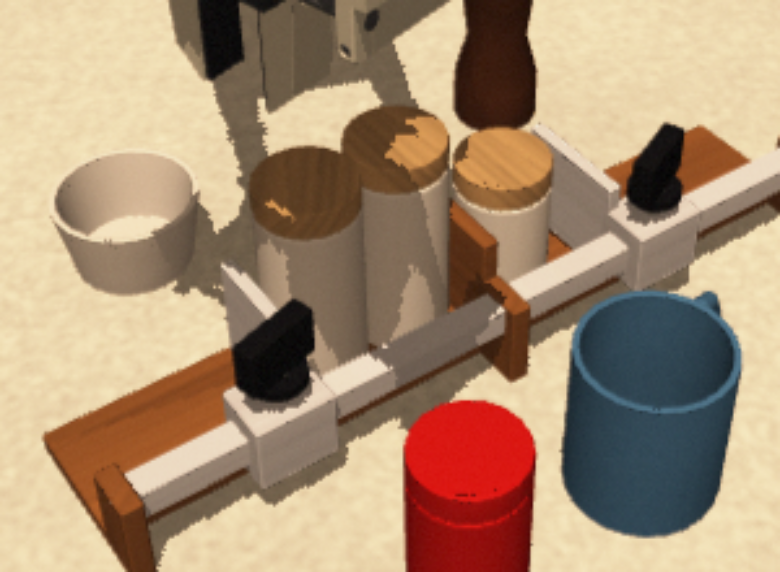

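The picture shows both tall jars upright and touching, at (307,240) and (400,210). The stop's paddle is against the spare, the knob at (275,350) is turned to the clamped position, and the gripper is clear. Handing in.

```bash
python3 -c "
from cell import *
print(hand_in())"
```

```text
the job is handed in; nothing more can be done
None
```

I handed in the job at about 25 s of the 67 s allowed: the spare jar stands upright outside its twin in the right bay, the stop is snug against it and its knob is turned tight to about 1.28 rad (estimated from the gripper's angle). I moved nothing else, but the hand-in returned no verdict.

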